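Shut the mahjong tile case and tuck its flap

TASK

Close up the small walnut tile case on the mahjong table: first push the tile that sticks out of its open end in until it is flush with the case, then fold the red flap down flat over the tiles, and push the flap along so that its free edge is tucked well home beneath the brass lip and stays shut when you let go. Only push and press with the fingertips: do not pick up or lift any tile, and leave the other things on the table where they are.

Things in the scene. Friction and masses are not known exactly. Their poses are not given: they have to be found in the camera images.
- case: Walnut tile case fixed to the table, 34 mm high. Origin on the table; spans x -62..70, y -60..60 mm. A 30 mm channel along its y (x -15..15 mm, floor 8 mm up) holds three tiles; open on top and at the -y end, walled at +y (inner face y = 52 mm). Flap hinge on the -x side, brass lip on the +x side: the flap folds over towards +x and is tucked in the +x direction.
- hinge_axis (a point): Centre of the flap's hinge pin, which runs along the case's y axis, 37 mm above the table. The pin rides in slotted brass cheeks, so it (and the flap with it) can slide along the case's x axis; when drawn right back it lies at case x = -50 mm. Axes as the case's.
- pin_slide (a joint): How far hinge pin and flap have slid towards the lip, m: 0 = fully back (start), 0.018 = stop, home. About 4 N of friction keeps it where it is left. At 0 the folded flap's edge is 5 mm short of the lip, at 0.018 it is 13 mm beneath it. Fold the flap flat before sliding it, or its edge lands on top of the lip.
- flap (a joint): Flap angle, rad: 0 = folded flat (a stop), 1.57 = upright, up to 2.2 = leaning back away from the lip. A light spring (0.035 N m/rad, rest angle about 1.75) lifts it to about 1 rad if let go untucked, about 0.4 N at the edge when flat. Once tucked it rises only to the underside of the lip, about 0.06.
- flap_edge (a point): Middle of the free edge of the red flap. The flap is a stiff plate 90 mm wide, 4 mm thick, free edge 86 mm from the hinge axis; x axis points from hinge to edge, z out of the outer face (up when folded flat, when the outer face is 39 mm above the table).
- flap_rib (a point): Middle of the top of the brass push rib on the flap's outer face: 70 mm long parallel to the hinge, 6 mm wide (59 to 65 mm from the hinge axis), standing 6 mm above the face. With the flap flat, a fingertip between hinge and rib can press down on the flap and push the rib towards the lip. Axes as the flap's.
- lip_edge (a point): Middle of the lower front edge of the fixed brass lip, at case x = +41 mm, 43 mm above the table (4 mm above the flat flap's outer face). The lip is 104 mm long along the case's y, 4 mm thick, extends from x = +41 to +70 mm and is open underneath as far as x = +56 mm.
- tile_out_mid (a point): Centre of the loose bone-and-bamboo tile with three red dots that sticks 8 to 14 mm out of the case's open -y end. Lies face up, 27 (case x) x 37 (case y) x 21 mm high, 22 to 40 g; its centre is 18.5 mm above the table. Flush: its outer end level with the case's -y face (y = -60 mm), its centre then at about case y = -41 mm, where the tiles behind stop it.
- tile_mid_mid (a point): Centre of the tile with two green dots, same size, lying in the middle of the channel, loose; the pushed tile may shove it along by up to about 6 mm.
- tile_back_mid (a point): Centre of the tile with one blue dot, same size, lying against the closed +y end of the channel.
- pusher: Walnut tile pusher, a bar 260 x 22 x 23 mm lying on the table, origin under its middle, length along its y. Leave alone.
- ashtray: Cobalt glass ashtray, 110 mm across, 35 mm high, origin under its centre. Leave alone.
- incense: Squat brass incense holder, 72 mm across, 42 mm high, origin under its centre. Leave alone.
- teacup: Small blue teacup, 68 mm across, 50 mm high, origin under its centre. Leave alone.
- row0: One of four tiles standing in a short row beyond the case, 21 x 27 mm and 37 mm high, origin under its centre. Leave alone.
- row1: One of four tiles standing in a short row beyond the case, 21 x 27 mm and 37 mm high, origin under its centre. Leave alone.
- row2: One of four tiles standing in a short row beyond the case, 21 x 27 mm and 37 mm high, origin under its centre. Leave alone.
- row3: One of four tiles standing in a short row beyond the case, 21 x 27 mm and 37 mm high, origin under its centre. Leave alone.
Mind the look-alikes: they are no part of the job. Of the things that look like the case, the smallest one is meant. Leave any turquoise look-alike of the part that bears tile_out_mid alone.

How it is judged:
By the outcome, as a careful person would: the job done as asked, in the order asked, and still so for the second after the job is handed in, with the robot touching nothing.
It also fails if it takes over 54 s, if anything falls off the work surface, if the arm or the gripper's body presses on something with over 40 N, if the wrist force passes 120 N, or if a joint passes its speed limit or range.

ROBOT

A 6-joint arm with a two-finger parallel gripper is mounted at the origin on the work surface. World frame = base frame: x ahead of the robot, y to its left, z up, the work surface at z = 0. Lengths are in m, angles in rad, forces in N, time in s.
With the tool pointing down it reaches from about 0.35 to 0.775 m from the base axis. Payload 7.3 kg.
Tool frame: the origin (TCP) lies between the finger pads; the fingertips stand 8 mm ahead of it and the grasp point (between the pads) lies 11 mm behind it (robot.nose_length is the distance from the TCP to the fingertips, in m); z points along the fingers, y is the line along which they close (so a half turn about z gives the same grasp; the last joint's range is limited). The gripper opens to 92 mm and grips with 3 to 60 N. Pads are 19 mm wide; open, the fingers measure 130 mm over their backs; the gripper's body (75 mm by 190 mm) begins 47 mm behind the grasp point.
Start: joints at [-1.406, 0.342, 1.524, -0, 1.275, -0.146], TCP at [0.161, -0.5, 0.235] pointing down, gripper open.
Joint ranges: [-2.53, 2.53], [-0.77, 2.02], [0.04, 2.7], [-1, 4.14], [0.28, 2.66], [-3.11, 3.11]. Speed limits (rad/s): [2.57, 2.57, 3.14, 3.14, 3.14, 3.14].

INTERFACE

Orientations are given as [roll, pitch, yaw] about the fixed x, y, z axes, in that order (R = Rz(yaw) Ry(pitch) Rx(roll)).
In Python, from cell import robot gives the robot as it stands. The module is installed in compiled form; this text tells all that it offers.
- The arm moves only by the shell command python3 -m jog 'ROWS' [FORCE]. ROWS is JSON, a list that holds one entry, the list of rows, each a list of 5 numbers: the gripper's target within -1 to 1 (fully open at 1, half-way at 0, shut at -1), then the shift along the tool's x, y, z in m, then the turn about the tool's z in rad. A call has 1 to 5 rows; each row is the pose to reach, as a shift and turn from the pose commanded when the call began, along the tool's axes at that moment; what a row does not reach only later rows make up. A row lasts 1/12 s, in which the tool goes at most 41.7 mm and 7.16 degrees, less where a joint would pass 70% of its speed; a pose out of reach is approached as far as the arm can. A call with a gripper value outside its range is refused whole. The fingers move at their own pace and stop on an object; FORCE is the grip in N (left out, the last holds). Time passes only in rows, so rows that repeat a pose let the fingers close. It gives the time, the measured TCP pose, the force, the opening and the grip force at its end, in the units of the state.
- robot.observe(): the state, without advancing time (a new reading comes with each control period).
- robot.read_camera(name): name is "scene" or "top" or "wrist"; returns the picture (400x640x3 uint8, red, green, blue); there is no depth.
- robot.camera_model(name): a dict with "camera_matrix" (3x3 intrinsics, pixels), "position" and "attitude" of the camera in the world; the wrist camera has in their place "mount" (4x4, takes a point from camera to tool coordinates, whose origin is the TCP and whose axes are the flange's). Camera axes: x right, y down, z forward; pixel columns grow to the right and rows downward; lengths in m; the calibration is good to about 2 mm. A picture is of the moment at which its call begins: read the wrist's pose just before it. camera_model takes no time and is no camera call.
- robot.hand_in(): hands the job in; it is judged then, once.
The state is a dict: "time": time; "qpos": joint angles; "qvel": joint speeds; "joint_efforts": joint torques, N m; "tool_pos": TCP position; "tool_rot": TCP orientation; "contact_force": force on the tool from outside, world axes, zero at the start; "torque": the same for the moment, N m; "opening": finger opening in m; "grip_force": force on a finger pad.
Only numpy, scipy, OpenCV 4.12 (cv2) and the standard library are available. Lean on these libraries where they do the work, as an engineer would, in place of code of your own. Each camera call takes 0.05 s, during which the arm holds its last target. There are 200 camera calls.

## Working session

There is one attempt and no reset: what is moved stays moved. The work goes in short steps, Python scripts to look and compute and a shell command to move; the robot and the scene stay as the last step left them, time stands still between calls to the robot, and variables do not carry over. Pictures are saved under pics/ and viewed, at most 10 in all, crops included, and the job is handed in when it is done.

```bash
mkdir -p pics; cat > h.py <<'E'
import numpy as np, cv2
from cell import robot
def snap(n,f):
    im=robot.read_camera(n); cv2.imwrite('pics/'+f,im[:,:,::-1]); return im
def ray(n,u,v):
    m=robot.camera_model(n); K=np.array(m['camera_matrix']); A=np.array(m['attitude'])
    if A.shape!=(3,3):
        from scipy.spatial.transform import Rotation as R
        A=R.from_euler('xyz',A).as_matrix() if A.size==3 else R.from_quat(A).as_matrix()
    d=A@np.linalg.solve(K,[u,v,1]); return np.array(m['position']),d
def onz(n,u,v,z):
    p,d=ray(n,u,v); return p+d*(z-p[2])/d[2]
E
python3 - <<'E'
from h import *
a=snap('top','top.png'); b=snap('scene','scene.png')
for n in('top','scene','wrist'): print(robot.camera_model(n))
print(robot.observe())
E
```

```text
{'camera_matrix': array([[457.2520025 ,   0.        , 324.37953967],
       [  0.        , 457.2520025 , 194.70602028],
       [  0.        ,   0.        ,   1.        ]]), 'position': array([ 0.34583289, -0.0077338 ,  1.26153573]), 'attitude': array([-2.99326547, -0.00734198, -1.54782226])}
{'camera_matrix': array([[421.50022709,   0.        , 324.60259617],
       [  0.        , 421.50022709, 200.4289403 ],
       [  0.        ,   0.        ,   1.        ]]), 'position': array([1.44970512, 0.30566301, 0.8581683 ]), 'attitude': array([-2.27003933e+00, -2.97061762e-04,  1.91143839e+00])}
{'camera_matrix': array([[305.09083365,   0.        , 317.17979417],
       [  0.        , 305.09083365, 201.35381764],
       [  0.        ,   0.        ,   1.        ]]), 'mount': array([[ 2.83902971e-05, -9.67097181e-01, -2.54407237e-01,
         6.82911747e-02],
       [ 9.99999999e-01,  1.83088056e-05,  4.19952786e-05,
        -3.25043452e-04],
       [-3.59556229e-05, -2.54407238e-01,  9.67097180e-01,
        -1.49247093e-01],
       [ 0.00000000e+00,  0.00000000e+00,  0.00000000e+00,
         1.00000000e+00]])}
{'time': 0.1, 'qpos': array([-1.40603011e+00,  3.42665687e-01,  1.52489316e+00, -4.69909114e-06,
        1.27537173e+00, -1.45975941e-01]), 'qvel': array([-6.16125144e-04, -7.76277968e-04, -4.14041728e-03,  1.65755708e-03,
       -8.61460644e-05, -5.21902774e-04]), 'joint_efforts': array([ 1.78805050e-03, -4.32003558e+01, -2.44694084e+01,  7.18938396e-02,
        5.26108558e-02, -5.86471697e-05]), 'tool_pos': array([ 0.16050383, -0.499516  ,  0.23411777]), 'tool_rot': array([-3.14026831e+00, -1.90165712e-04,  3.10743403e-01]), 'contact_force': array([ 1.12507937, -0.45407231, -0.05749807]), 'torque': array([ 0.03610453, -0.03001266,  0.06864913]), 'grip_force': 0.0, 'opening': 0.0915993505039713}
```

View pics/top.png

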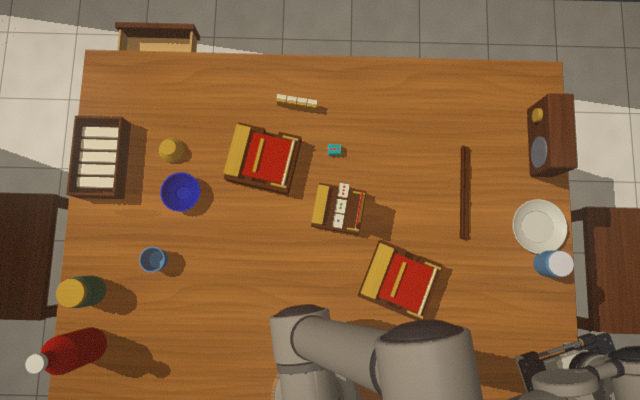

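View pics/scene.png

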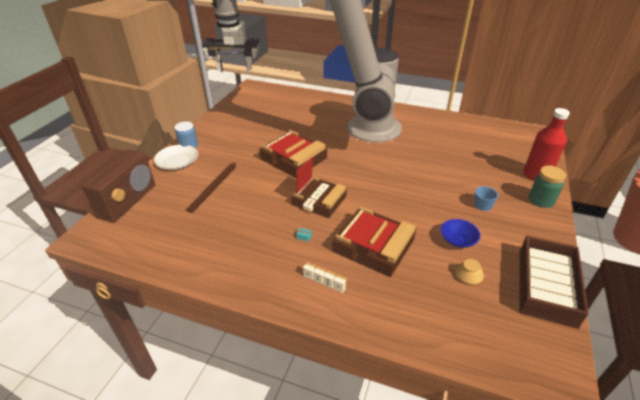

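Top view: there are three cases, at (262,158), (400,280) and (340,208). The one at (340,208) is the smallest, with an upright flap and visible tiles, so it's the one meant. The turquoise tile at (334,150) is a decoy. An enlarged crop should confirm this.

```bash
python3 - <<'E'
from h import *
a=cv2.imread('pics/top.png')[170:245,295:385]; b=cv2.imread('pics/scene.png')[150:225,280:360]
a=cv2.resize(a,None,fx=6.4,fy=6.4,interpolation=2)
cv2.imwrite('pics/c1.png',a)
im=cv2.imread('pics/top.png')
hsv=cv2.cvtColor(im,cv2.COLOR_BGR2HSV)
sub=np.zeros(im.shape[:2],np.uint8); sub[170:245,300:380]=1
w=((hsv[...,1]<70)&(hsv[...,2]>140)).astype(np.uint8)*sub
n,l,s,c=cv2.connectedComponentsWithStats(w)
for i in range(1,n):
  if s[i,4]>15: print('white',s[i],c[i],onz('top',*c[i],.029))
y=cv2.inRange(hsv,(15,110,110),(32,255,255))*sub
n,l,s,c=cv2.connectedComponentsWithStats(y)
for i in range(1,n):
  if s[i,4]>15:
    r=cv2.minAreaRect(np.argwhere(l==i)[:,::-1].astype(np.float32)); print('brass',s[i],c[i],onz('top',*c[i],.047),r,[onz('top',*p,.047).round(4) for p in cv2.boxPoints(r)])
E
```

```text
white [338 183  11  15  97] [343.22680412 190.19587629] [ 0.54385482 -0.06371074  0.029     ]
white [335 199  11  14 115] [340.37391304 205.63478261] [ 0.5012041  -0.05667733  0.029     ]
white [333 214  11  14 119] [337.94117647 220.29411765] [ 0.46112338 -0.05081122  0.029     ]
brass [ 300  170   80   75 2719] [331.84185362 203.45457889] [ 0.50427139 -0.0330056   0.047     ] ((339.5, 207.0), (74.0, 79.0), 90.0) [array([0.5935, 0.055 , 0.047 ]), array([ 0.5987, -0.1589,  0.047 ]), array([ 0.3991, -0.16  ,  0.047 ]), array([0.3943, 0.0489, 0.047 ])]
brass [353 191   8   3  22] [356.22727273 192.09090909] [ 0.53664719 -0.09794549  0.047     ] ((356.5, 192.0), (2.0, 7.0), 90.0) [array([ 0.5394, -0.0892,  0.047 ]), array([ 0.5399, -0.1081,  0.047 ]), array([ 0.5344, -0.1081,  0.047 ]), array([ 0.534 , -0.0893,  0.047 ])]
brass [359 193   7  29  55] [361.56363636 206.52727273] [ 0.49788382 -0.11273032  0.047     ] ((361.4280090332031, 206.89599609375), (2.057182788848877, 28.621673583984375), 10.30484676361084) [array([ 0.4594, -0.1033,  0.047 ]), array([ 0.5356, -0.1161,  0.047 ]), array([ 0.5347, -0.1216,  0.047 ]), array([ 0.4585, -0.1087,  0.047 ])]
brass [346 227  13   5  36] [352.25 229.  ] [ 0.4371472  -0.08863267  0.047     ] ((352.09613037109375, 229.0192413330078), (12.355316162109375, 2.7456259727478027), 11.309932708740234) [array([ 0.4363, -0.0714,  0.047 ]), array([ 0.4435, -0.0727,  0.047 ]), array([ 0.4378, -0.105 ,  0.047 ]), array([ 0.4307, -0.1037,  0.047 ])]
```

View pics/c1.png

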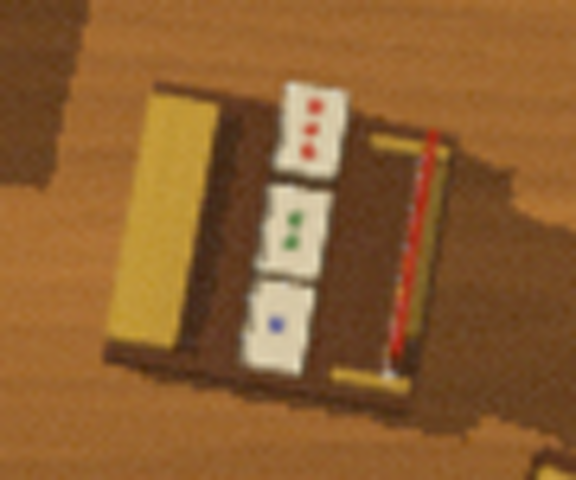

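The crop confirms it. The tile with three red dots sticks out at crop (312,130), the far end (case −y). The brass lip is on the left at (165,220), and the red flap stands upright on the right at (420,250). Case +x therefore runs roughly along world +y.

```bash
cat >> h.py <<'E'
E
python3 - <<'E'
from h import *
c=[(150,93),(218,103),(178,348),(108,343)]
P=np.array([onz('top',295+u/6.4,170+v/6.4,.047)[:2] for u,v in c]); print(P.round(4))
print('lip len',np.linalg.norm(P[1]-P[2]),np.linalg.norm(P[0]-P[3]),'w',np.linalg.norm(P[0]-P[1]))
cm=np.array([[0.54385,-.06371],[.5012,-.05668],[.46112,-.05081]])
d1=P[2]-P[1]; d2=P[3]-P[0]; d3=cm[2]-cm[0]
for d in(d1,d2,d3): print('yaw',np.degrees(np.arctan2(d[1],d[0]))-90)
d=d1/np.linalg.norm(d1)+d2/np.linalg.norm(d2)+d3/np.linalg.norm(d3); yv=d/np.linalg.norm(d); xv=np.array([yv[1],-yv[0]])
o1=P.mean(0)-xv*.0555; o2=cm[2]-yv*.0335
print('xv',xv,'o from lip',o1,'from tile',o2,'diff case',(o1-o2)@xv,(o1-o2)@yv)
for p in cm: print((p-o2)@xv,(p-o2)@yv)
E
```

```text
[[ 0.5548  0.0042]
 [ 0.5512 -0.0246]
 [ 0.4476 -0.0101]
 [ 0.449   0.019 ]]
lip len 0.10461969393377071 0.10683733272174273 w 0.02893608389854536
yaw 82.08555227115622
yaw 82.02296877387914
yaw 81.13729952396562
xv [0.14351664 0.9896479 ] o from lip [ 0.49269393 -0.05781131] from tile [ 0.4942732  -0.05561781] diff case -0.0023974506854824683 0.0012481170911398513
-0.0008933266984318764 -0.050224935756379444
-5.7086441376314e-05 -0.007007530671940646
4.336808689942018e-18 0.03349999999999999
```

```bash
cat > go.py <<'E'
# python3 go.py casex casey tipz(mm): prints shift along tool axes (m), turn (rad)
import sys; from h import *
from scipy.spatial.transform import Rotation as R
O=np.array([.4932,-.0568]); Y=np.radians(81.8)
def where():
    s=robot.observe(); p=s['tool_pos']; xv=np.array([np.cos(Y),np.sin(Y)]); yv=np.array([-xv[1],xv[0]])
    return s,((p[:2]-O)@xv*1e3,(p[:2]-O)@yv*1e3,(p[2]-robot.nose_length)*1e3)
if __name__=='__main__':
    s,c=where(); print('case',np.round(c,1),'yaw',np.degrees(s['tool_rot'][2]).round(1),'t',s['time'],'F',s['contact_force'].round(1))
    if len(sys.argv)>3:
        x,y,z=[float(a)/1e3 for a in sys.argv[1:4]]
        xv=np.array([np.cos(Y),np.sin(Y)]); yv=np.array([-xv[1],xv[0]])
        T=np.r_[O+x*xv+y*yv,z+robot.nose_length]
        M=R.from_euler('xyz',s['tool_rot']).as_matrix()
        print('shift',(M.T@(T-s['tool_pos'])).round(4),'turn',round(-(Y-s['tool_rot'][2]),3))
E
python3 go.py 2 -110 150
```

```text
case [-485.6  266.2  226.1] yaw 17.8 t 0.1 F [ 1.1 -0.5 -0.1]
shift [ 0.5519 -0.2733  0.0766] turn -1.117
```

```bash
python3 -m jog '[[[-1,0.552,-0.273,0.03,-1.117],[-1,0.552,-0.273,0.03,-1.117],[-1,0.552,-0.273,0.03,-1.117],[-1,0.552,-0.273,0.03,-1.117],[-1,0.552,-0.273,0.03,-1.117]]]' 10; python3 go.py 2 -110 150
```

```text
time: 0.52
tool_pos: [0.3108, -0.3533, 0.2242]
tool_rot: [-3.141, -0.0, 0.941]
contact_force: [1.2, -1.6, -0.1]
opening: 0.0633
grip_force: 0.0
case [-319.5  138.3  216.2] yaw 53.9 t 0.5167 F [ 1.2 -1.6 -0.1]
shift [0.4002 0.0692 0.0663] turn -0.486
```

```bash
python3 -m jog '[[[-1,0.4,0.07,0.066,-0.486],[-1,0.4,0.07,0.066,-0.486],[-1,0.4,0.07,0.066,-0.486],[-1,0.4,0.07,0.066,-0.486],[-1,0.4,0.07,0.066,-0.486]]]'; python3 go.py 2 -110 100
```

```text
time: 0.93
tool_pos: [0.4596, -0.2111, 0.1907]
tool_rot: [-3.141, -0.0, 1.428]
contact_force: [0.6, -0.4, -0.1]
opening: 0.0293
grip_force: 0.0
case [-157.5   11.2  182.7] yaw 81.8 t 0.9333 F [ 0.6 -0.4 -0.1]
shift [0.1595 0.1213 0.0826] turn 0.0
```

```bash
python3 -m jog '[[[-1,0.16,0.122,0,0],[-1,0.16,0.122,0,0],[-1,0.16,0.122,0,0],[-1,0.16,0.122,0,0],[-1,0.16,0.122,0.0,0]]]'; python3 go.py 2 -110 100
```

```text
time: 1.35
tool_pos: [0.6044, -0.0703, 0.1906]
tool_rot: [-3.141, -0.0, 1.423]
contact_force: [0.5, -1.0, -0.0]
opening: 0.0012
grip_force: 0.0
case [   2.5 -112.   182.6] yaw 81.5 t 1.35 F [ 0.5 -1.  -0. ]
shift [-0.0006 -0.002   0.0826] turn -0.005
```

```bash
python3 - <<'E'
from h import *; from go import where,O,Y
from scipy.spatial.transform import Rotation as R
s,c=where(); im=snap('wrist','w1.png')
m=robot.camera_model('wrist'); T=np.eye(4); T[:3,:3]=R.from_euler('xyz',s['tool_rot']).as_matrix(); T[:3,3]=s['tool_pos']
C=T@m['mount']; np.save('C1.npy',C)
E
```

```text
(no output)
```

View pics/w1.png

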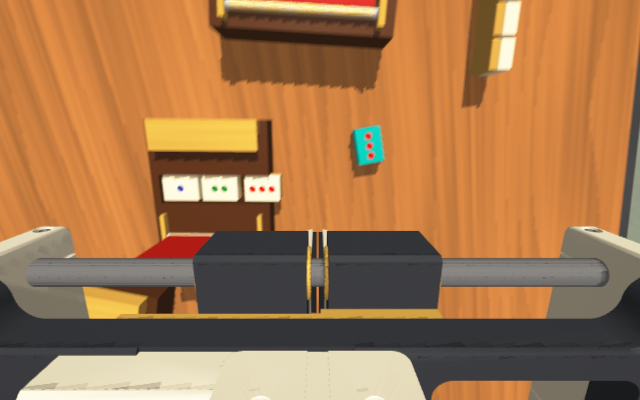

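```bash
python3 - <<'E'
from h import *; from go import O,Y
C=np.load('C1.npy'); K=np.array(robot.camera_model('wrist')['camera_matrix'])
def cz(u,v,z):
    d=C[:3,:3]@np.linalg.solve(K,[u,v,1]); p=C[:3,3]+d*(z-C[2,3])/d[2]
    q=p[:2]-O; x=np.array([np.cos(Y),np.sin(Y)]); return (q@x*1e3).round(1),(q@np.array([-x[1],x[0]])*1e3).round(1)
for n,u,v,z in [('lip front L',147,151,.047),('lip front R',258,151,.047),('lip back L',146,119,.047),('case end',273,190,.034),('tile out R',281,188,.029),('tile out c',263,188.5,.029),('mid',220.5,188.5,.029),('back c',181,188.5,.029)]: print(n,cz(u,v,z))
E
python3 go.py 2 -110 12
```

```text
lip front L (np.float64(44.3), np.float64(49.8))
lip front R (np.float64(43.8), np.float64(-55.8))
lip back L (np.float64(73.7), np.float64(46.4))
case end (np.float64(2.9), np.float64(-66.5))
tile out R (np.float64(3.9), np.float64(-74.2))
tile out c (np.float64(3.4), np.float64(-55.4))
mid (np.float64(3.6), np.float64(-11.2))
back c (np.float64(3.8), np.float64(30.0))
case [   7.  -114.7  182.4] yaw 81.7 t 1.4 F [-0.6  3.4 -0.2]
shift [-0.0055 -0.0051  0.1704] turn -0.002
```

Wrist view: the case lies at cols 147–273. The red-dot tile is at (263,188) and projects about 8 mm past the case end at col 273. The turquoise decoy is well clear at (368,146). Next I descend beyond the tile.

```bash
python3 -m jog '[[[-1,0,0,0.035,0],[-1,0,0,0.07,0],[-1,0,0,0.105,0],[-1,0,0,0.14,0],[-1,0,0,0.168,0]]]';python3 -m jog '[[[-1,0,0,0,0],[-1,0,0,0,0],[-1,0,0,0,0]]]'; python3 go.py 2 -100 14
python3 - <<'E'
from h import *; from go import where,O,Y
from scipy.spatial.transform import Rotation as R
s,c=where(); im=snap('wrist','w2.png')
m=robot.camera_model('wrist'); T=np.eye(4); T[:3,:3]=R.from_euler('xyz',s['tool_rot']).as_matrix(); T[:3,3]=s['tool_pos']
C=T@m['mount']; np.save('C2.npy',C)
E
```

```text
time: 1.82
tool_pos: [0.6016, -0.0725, 0.0202]
tool_rot: [-3.139, -0.0, 1.422]
contact_force: [0.4, 0.2, 0.1]
opening: 0.0007
grip_force: 0.0
time: 2.07
tool_pos: [0.6041, -0.0731, 0.0247]
tool_rot: [3.139, 0.0, 1.422]
contact_force: [0.6, -0.2, -0.1]
opening: 0.0007
grip_force: 0.0
case [  -0.4 -112.1   16.7] yaw 81.5 t 2.0667 F [ 0.6 -0.2 -0.1]
shift [ 0.0023 -0.0121  0.0027] turn -0.006
```

View pics/w2.png

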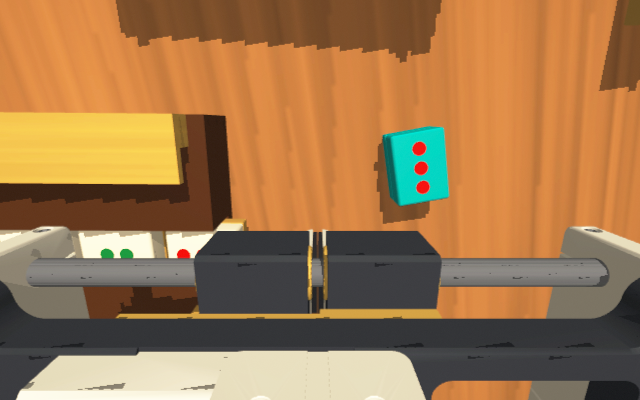

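```bash
python3 - <<'E'
from h import *; from go import O,Y
C=np.load('C2.npy'); K=np.array(robot.camera_model('wrist')['camera_matrix'])
def cz(u,v,z):
    d=C[:3,:3]@np.linalg.solve(K,[u,v,1]); p=C[:3,3]+d*(z-C[2,3])/d[2]
    q=p[:2]-O; x=np.array([np.cos(Y),np.sin(Y)]); return (q@x*1e3).round(1),(q@np.array([-x[1],x[0]])*1e3).round(1)
for n,u,v,z in [('lip front end',183,184,.047),('lip back end',179,114,.047),('case end',212,200,.034),('case end bot?',229,150,.034),('green tile corner',153,233,.029),('red tile corner',166,233,.029),('out corner top',246,220,.029)]: print(n,cz(u,v,z))
E
python3 go.py
```

```text
lip front end (np.float64(42.8), np.float64(-55.4))
lip back end (np.float64(71.3), np.float64(-57.1))
case end (np.float64(32.4), np.float64(-62.4))
case end bot? (np.float64(55.8), np.float64(-72.3))
green tile corner (np.float64(14.1), np.float64(-29.2))
red tile corner (np.float64(14.1), np.float64(-35.8))
out corner top (np.float64(20.7), np.float64(-76.6))
case [  -0.4 -112.5   17.4] yaw 81.5 t 2.1167 F [0.2 0.3 0.8]
```

```bash
sed -i 's/^O=.*/O=np.array([.4932,-.0568])+np.array([[.1426,.9898],[-.9898,.1426]]).T@[.0012,-.0022]/' go.py; python3 go.py 1 -92 12; python3 -m jog '[[[-1,0.002,-0.006,0.003,-0.006],[-1,0.002,-0.012,0.005,-0.006],[-1,0.002,-0.018,0.005,-0.006],[-1,0.002,-0.018,0.005,-0.006]]]'; python3 go.py 1 -79 12
```

```text
time: 2.45
tool_pos: [0.584, -0.0678, 0.0185]
tool_rot: [-3.14, 0.0, 1.428]
contact_force: [0.3, 0.2, 0.3]
opening: 0.0001
grip_force: 0.0Traceback (most recent call last):
  File "go.py", line 9, in <module>
    s,c=where(); print('case',np.round(c,1),'yaw',np.degrees(s['tool_rot'][2]).round(1),'t',s['time'],'F',s['contact_force'].round(1))
        ~~~~~^^
  File "go.py", line 6, in where
    s=robot.observe(); p=s['tool_pos']; xv=np.array([np.cos(Y),np.sin(Y)]); yv=np.array([-xv[1],xv[0]])
                                                            ^
NameError: name 'Y' is not defined
Traceback (most recent call last):
  File "go.py", line 9, in <module>
    s,c=where(); print('case',np.round(c,1),'yaw',np.degrees(s['tool_rot'][2]).round(1),'t',s['time'],'F',s['contact_force'].round(1))
        ~~~~~^^
  File "go.py", line 6, in where
    s=robot.observe(); p=s['tool_pos']; xv=np.array([np.cos(Y),np.sin(Y)]); yv=np.array([-xv[1],xv[0]])
                                                            ^
NameError: name 'Y' is not defined
```

```bash
sed -i 's/^O=.*/O=np.array([.4932,-.0568])+np.array([[.1426,-.9898],[.9898,.1426]])@[.0012,-.0022]; Y=np.radians(81.8)/' go.py; python3 go.py 1 -79 12
```

```text
case [  0.9 -89.2  10.5] yaw 81.8 t 2.45 F [0.3 0.2 0.3]
shift [ 0.0001 -0.0102 -0.0015] turn 0.0
```

```bash
python3 -m jog '[[[-1,0,-0.001,0,0],[-1,0,-0.003,0,0],[-1,0,-0.005,0,0],[-1,0,-0.005,0,0],[-1,0,-0.005,0,0]]]'; python3 go.py 1 -79 12;python3 -m jog '[[[-1,0,-0.002,0,0],[-1,0,-0.003,0,0],[-1,0,-0.003,0,0],[-1,0,-0.003,0,0]]]'; python3 go.py 1 -79 12
```

```text
time: 2.87
tool_pos: [0.5806, -0.0675, 0.0182]
tool_rot: [3.142, 0.0, 1.428]
contact_force: [-1.0, -0.7, -0.5]
opening: 0.0006
grip_force: 0.0
case [  0.6 -85.8  10.2] yaw 81.8 t 2.8667 F [-1.  -0.7 -0.5]
shift [ 0.0004 -0.0068 -0.0018] turn 0.0
time: 3.2
tool_pos: [0.5775, -0.067, 0.0181]
tool_rot: [-3.141, 0.0, 1.428]
contact_force: [0.2, -0.2, -0.7]
opening: 0.0002
grip_force: 0.0
case [  0.7 -82.7  10.1] yaw 81.8 t 3.2 F [ 0.2 -0.2 -0.7]
shift [ 0.0003 -0.0037 -0.0019] turn 0.0
```

```bash
for i in 1 2; do python3 -m jog '[[[-1,0,-0.001,0,0],[-1,0,-0.002,0,0],[-1,0,-0.002,0,0],[-1,0,-0.002,0,0]]]' >/dev/null; python3 go.py; done
python3 - <<'E'
from h import *; from go import where
from scipy.spatial.transform import Rotation as R
s,c=where(); im=snap('wrist','w3.png'); cv2.imwrite('pics/w3c.png',cv2.resize(im[180:330,60:320,::-1],None,fx=3,fy=3))
m=robot.camera_model('wrist'); T=np.eye(4); T[:3,:3]=R.from_euler('xyz',s['tool_rot']).as_matrix(); T[:3,3]=s['tool_pos']
np.save('C3.npy',T@m['mount'])
E
```

```text
case [  0.7 -80.7  10.1] yaw 81.8 t 3.5333 F [0.6 0.4 0.8]
case [  0.7 -78.8  10.2] yaw 81.8 t 3.8667 F [-0.4 -0.3  0.4]
```

View pics/w3c.png

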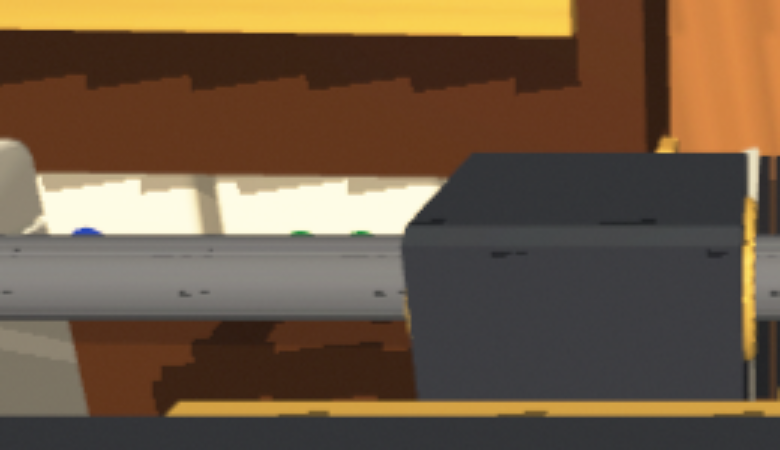

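The crop shows a gap of about 10 px between the blue-dot and green-dot tiles (crop 190–220). A sliver of the pushed tile is still past the case end at (668,143), so it isn't seated yet. I'll keep pushing until the force rises.

```bash
for i in 1 2; do python3 -m jog '[[[-1,0,-0.001,0,0],[-1,0,-0.002,0,0],[-1,0,-0.002,0,0]]]' >/dev/null; python3 go.py; done
python3 - <<'E'
from h import *; from go import O,Y
C=np.load('C3.npy'); K=np.array(robot.camera_model('wrist')['camera_matrix'])
def cz(u,v,z):
    u=60+u/3; v=180+v/3
    d=C[:3,:3]@np.linalg.solve(K,[u,v,1]); p=C[:3,3]+d*(z-C[2,3])/d[2]
    q=p[:2]-O; x=np.array([np.cos(Y),np.sin(Y)]); return (q@x*1e3).round(1),(q@np.array([-x[1],x[0]])*1e3).round(1)
for n,u,v,z in [('lip',572,36,.047),('case end',645,100,.034),('case end bottom',668,100,0),('gold',678,140,.015),('gold',678,140,.029),('gap',192,180,.029),('gap',220,180,.029)]: print(n,cz(u,v,z))
E
```

```text
case [  0.7 -76.6  10.1] yaw 81.8 t 4.1667 F [ 0.4  0.5 -0.1]
case [  0.6 -75.1  10.3] yaw 81.8 t 4.4167 F [ 2.2 -0.7 -0.6]
lip (np.float64(41.5), np.float64(-51.7))
case end (np.float64(28.5), np.float64(-59.4))
case end bottom (np.float64(18.1), np.float64(-58.9))
gold (np.float64(15.3), np.float64(-62.2))
gold (np.float64(20.3), np.float64(-63.7))
gap (np.float64(13.4), np.float64(15.1))
gap (np.float64(13.4), np.float64(10.6))
```

```bash
python3 -m jog '[[[-1,0,-0.0005,0,0],[-1,0,-0.001,0,0],[-1,0,-0.001,0,0]]]' >/dev/null; python3 go.py
python3 - <<'E'
from h import *
im=snap('wrist','w4.png'); cv2.imwrite('pics/w4c.png',cv2.resize(im[180:330,60:320,::-1],None,fx=3,fy=3))
E
```

```text
case [  0.5 -75.   10.6] yaw 81.8 t 4.6667 F [ 5.2 -1.4 -0. ]
```

View pics/w4c.png

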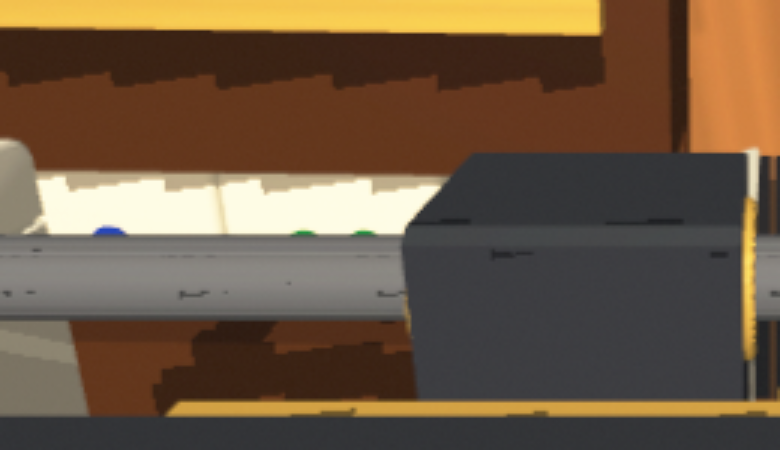

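Tile seated: the gap is closed and the force has risen to 5 N. Now I back off, rise and go round behind the flap.

```bash
python3 -m jog '[[[-1,0,0.025,0,0],[-1,0,0.03,-0.04,0],[-1,0,0.03,-0.08,0],[-1,0,0.03,-0.12,0],[-1,0,0.03,-0.16,0]]]' >/dev/null; python3 go.py -105 0 170
```

```text
case [   0.9 -102.4  170.8] yaw 81.8 t 5.1333 F [ 0.9 -0.  -0.2]
shift [-0.1059 -0.1024  0.0012] turn 0.0
```

```bash
python3 -m jog '[[[-1,-0.029,-0.029,0,0],[-1,-0.058,-0.058,0,0],[-1,-0.087,-0.087,0,0],[-1,-0.106,-0.103,0,0],[-1,-0.106,-0.103,0.02,0]]]' >/dev/null; python3 -m jog '[[[-1,0,0,0.03,0],[-1,0,0,0.055,0],[-1,0,0,0.055,0],[-1,0,0,0.055,0]]]' >/dev/null; python3 go.py -61.5 0 87
```

```text
case [-104.9    0.6   94.3] yaw 81.8 t 5.8833 F [0.  0.4 0.1]
shift [0.0433 0.0006 0.0074] turn 0.0
```

```bash
python3 -m jog '[[[-1,0.015,0,0.002,0],[-1,0.03,0,0.005,0],[-1,0.043,0,0.007,0],[-1,0.05,0,0.008,0],[-1,0.057,0,0.009,0]]]' >/dev/null; python3 go.py -37 0 81;  python3 -m jog '[[[-1,0.006,0,0.002,0],[-1,0.011,0,0.004,0],[-1,0.017,0,0.007,0],[-1,0.022,0,0.011,0],[-1,0.022,0,0.011,0]]]' >/dev/null; python3 go.py -17.5 0 64
```

```text
case [-47.8  -1.5  87.5] yaw 81.9 t 6.3 F [ 1.1 -0.4  0.4]
shift [ 0.0108 -0.0015  0.0065] turn 0.001
case [-25.5  -0.3  74.4] yaw 81.8 t 6.7167 F [ 0.3  0.6 -0.6]
shift [ 0.008  -0.0003  0.0104] turn 0.001
```

Now I take the rest of the arc down to about z 45 and check with the scene camera.

```bash
python3 -m jog '[[[-1,0.004,0,0.005,0],[-1,0.008,0,0.010,0],[-1,0.011,0,0.016,0],[-1,0.0135,0,0.022,0],[-1,0.015,0,0.029,0]]]' >/dev/null; python3 go.py -10 0 39
python3 - <<'E'
from h import *
im=snap('scene','s2.png'); cv2.imwrite('pics/s2c.png',cv2.resize(im[120:240,260:400,::-1],None,fx=5,fy=5,interpolation=2))
E
```

```text
case [-10.9  -0.9  45.5] yaw 81.8 t 7.1333 F [0.4 0.9 0.4]
shift [ 0.0009 -0.0009  0.0065] turn 0.0
```

View pics/s2c.png

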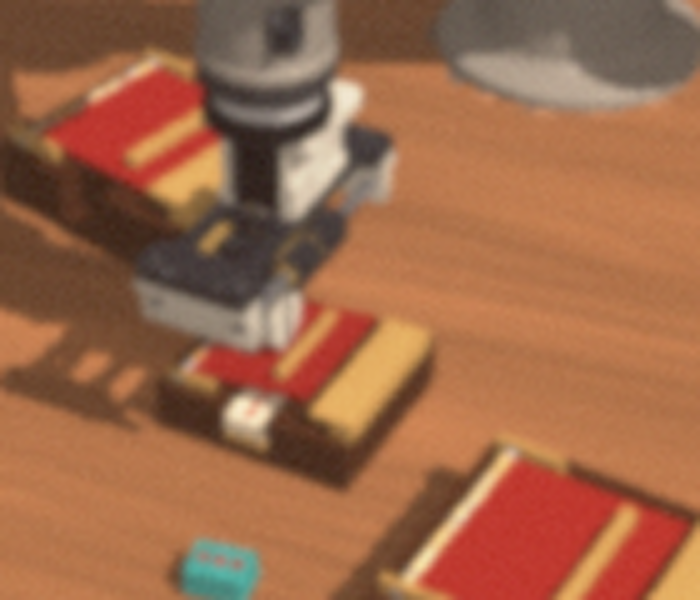

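The flap is down behind the fingertip, its rib at (305,345) and its edge clear of the lip at (375,380). The tile end shows level with the case end at (245,415). Now I press flat.

```bash
python3 -m jog '[[[-1,0,0.000,0.003,0],[-1,0,0,0.006,0],[-1,0,0,0.007,0],[-1,0,0,0.007,0]]]' >/dev/null; python3 go.py -10 0 39; python3 -m jog '[[[-1,0,0.000,0.0007,0],[-1,0,0,0.001,0],[-1,0,0,0.001,0]]]' >/dev/null; python3 go.py
```

```text
case [-11.3  -0.6  39.2] yaw 81.8 t 7.5167 F [-1.1  1.4  2. ]
shift [ 0.0013 -0.0006  0.0002] turn -0.0
case [-11.3  -0.8  38.9] yaw 81.8 t 7.7667 F [-1.9  0.9  9.7]
```

```bash
python3 -m jog '[[[-1,0.003,0,0,0],[-1,0.006,0,0,0],[-1,0.009,0,0,0],[-1,0.012,0,0,0],[-1,0.015,0,0,0]]]' >/dev/null; python3 go.py; python3 -m jog '[[[-1,0.003,0,0,0],[-1,0.006,0,0,0],[-1,0.008,0,0,0],[-1,0.008,0,0,0]]]' >/dev/null; python3 go.py 17.5 0 39
```

```text
case [ 2.8 -0.9 38.9] yaw 81.8 t 8.1833 F [-5.  -4.   7.5]
case [11.  -1.7 38.9] yaw 81.8 t 8.5167 F [-0.1 -2.1  5.5]
shift [ 0.0065 -0.0017 -0.0001] turn 0.0
```

```bash
python3 -m jog '[[[-1,0.003,0,0,0],[-1,0.006,0,0,0],[-1,0.006,0,0,0]]]' >/dev/null; python3 go.py; for i in 1 2 3; do python3 -m jog '[[[-1,0.001,0,0,0],[-1,0.002,0,0,0],[-1,0.002,0,0,0]]]' >/dev/null; python3 go.py; done
```

```text
case [17.  -1.8 38.9] yaw 81.8 t 8.7667 F [ 0.5 -3.5  5.4]
case [17.4 -1.9 38.8] yaw 81.9 t 9.0167 F [ -1.7 -12.7   4.5]
case [17.7 -1.9 38.8] yaw 81.9 t 9.2667 F [ -4.  -21.4   4.9]
case [18.1 -1.9 38.7] yaw 81.9 t 9.5167 F [ -6.1 -31.    5.6]
```

The slide hits the home stop. I'll back off, lift clear and verify.

```bash
python3 -m jog '[[[-1,-0.008,0,0,0],[-1,-0.012,0,-0.002,0],[-1,-0.012,0,-0.03,0],[-1,-0.012,0,-0.07,0],[-1,-0.012,0,-0.11,0]]]' >/dev/null; python3 -m jog '[[[-1,-0.03,0,0,0],[-1,-0.07,0,-0.03,0],[-1,-0.11,0,-0.03,0],[-1,-0.14,0,-0.03,0],[-1,-0.14,0,-0.03,0]]]' >/dev/null; python3 go.py
python3 - <<'E'
from h import *
im=snap('top','t2.png'); b=snap('scene','s3.png')
A=cv2.resize(im[165:250,295:385,::-1],(540,510),interpolation=2); B=cv2.resize(b[160:225,280:350,::-1],(260,240),interpolation=2)
c=np.zeros((510,800,3),np.uint8); c[:,:540]=A; c[:240,540:]=B; cv2.imwrite('pics/f.png',c)
E
```

```text
case [-133.7   -1.1  178.7] yaw 81.6 t 10.35 F [-0.2 -0.1  0. ]
```

View pics/f.png

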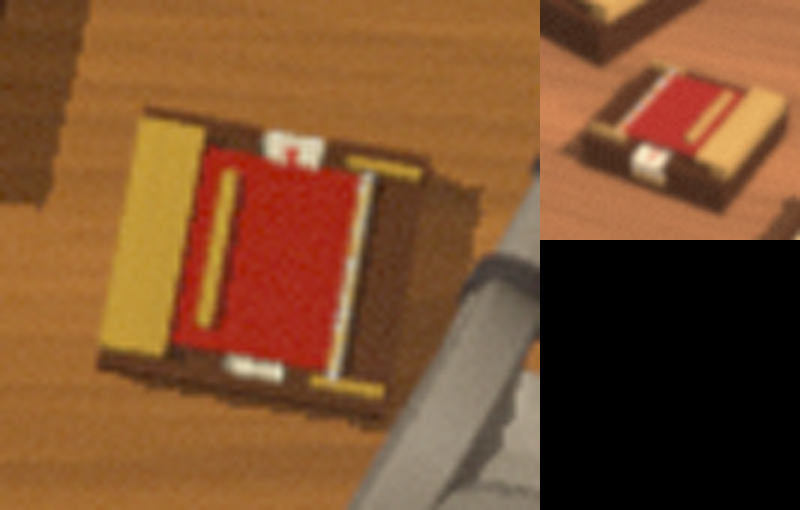

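The flap is tucked beneath the lip (its edge hidden at col 190) and stays shut with the robot clear. The tile end at (293,132) is level with the case's edge.

```bash
python3 -c "
from cell import robot
print(robot.hand_in())"
```

```text
the job is handed in; nothing more can be done
None
```

The case is closed and handed in after about 10.5 s: the tile is flush, the flap is folded flat and slid to its stop under the brass lip, and in the last pictures it stayed shut with the arm clear.

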